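# Set the airbrush air unit's pressure lever to the third click

### The job

On the small grey air unit, push the red pressure lever with closed fingertips all the way back to its stop at the gauge end, then push it the other way, counting the clicks, and leave it resting in the third notch from the stop, without ever going past that notch. Only push the lever, never grip it between the fingers, and leave the jar, the tape roll, the marker and the cup where they stand.

Things in the scene. Friction and masses are not known exactly. Their poses are not given: they have to be found in the camera images.
- air_unit: airbrush air unit: grey box fixed to the table, 90 (x) x 200 (y) x 55 (z) mm, origin at the centre of its underside; its y runs along the lever's slot. A round white gauge (40 mm across, top 63 mm above the table) lies on its deck 77 mm from the centre at the -y end; a brass nipple sticks out 22 mm at the +y end. The slot plate's top is 57.5 mm above the table
- lever_cap (a point): centre of the red push cap of the lever. The cap is 40 (x) x 12 (y) x 34 (z) mm in the unit's axes and stays in line with them; this point is 88 mm above the table, the top of the cap 105 mm, its underside 71 mm, below which is only a thin steel stem. At the stop it lies at x = 0, y = -30 mm of the unit
- lever (a joint): lever travel along the unit's +y, m: 0 = stop by the gauge, end 0.0755. A sprung ball holds it in notches at 0 (stop), 0.015, 0.030, 0.045 (third from the stop), 0.060, 0.075; starts in or between the first and second. Ridges lie half-way between: the push peaks at about 4 N on leaving a notch and fades to the ridge; past it the lever snaps on into the next notch by itself. Stays where left
- jar_gold: small white jar with a gold lid, loose, 59 mm across, 50 mm tall, origin at the centre of its underside; stands beyond the gauge end of the unit
- tape_cream: roll of cream tape lying flat, loose, 84 mm across, 18 mm tall, origin at the centre of its underside; behind the unit
- marker_white: white paint marker lying flat, loose, 136 mm long (along its y), 14 mm thick, origin at its middle, underside; in front of the unit
- cup_green: small white paper cup with a green paint run, loose, 50 mm across, 39 mm tall, origin at the centre of its underside; beyond the outlet end of the unit
There are look-alikes about, which are no part of the job. Leave any turquoise look-alike of the air_unit alone.

How it is judged:
By the outcome, as a careful person would: the job done as asked, in the order asked, and still so for the second after the job is handed in, with the robot touching nothing.
It also fails if it takes over 48 s, if anything falls off the work surface, if the arm or the gripper's body presses on something with over 40 N, if the wrist force passes 120 N, or if a joint passes its speed limit or range.

### The arm

A 6-joint arm with a two-finger parallel gripper is mounted at the origin on a cart in front of the work surface, level with it; the furniture and walls round the work are solid. World frame = base frame: x ahead of the robot, y to its left, z up, the work surface at z = 0. Lengths are in m, angles in rad, forces in N, time in s.
With the tool pointing down it reaches from about 0.25 to 0.725 m from the base axis. Payload 4 kg.
Tool frame: the origin (TCP) lies between the finger pads; the fingertips stand 19 mm ahead of it and the grasp point (between the pads) is the TCP (ctrl.tips_ahead is the z of the fingertips in the tool frame, in m); z points along the fingers, y is the direction in which the jaws open and shut (so a half turn about z gives the same grasp; the last joint's range is limited). The gripper opens to 85 mm and grips with 20 to 120 N. Pads are 22 mm wide; open, the fingers measure 114 mm over their backs; the gripper's body (76 mm by 85 mm) begins 54 mm behind the grasp point. The pads swing forward as they close: fully open they stand 13 mm farther back than shut.
Start: joints at [-1.18, 0.241, 0.005, 1.335, 0, 1.571], TCP at [0.19, -0.462, 0.25] pointing down, gripper open.
Joint ranges: [-2.72, 2.72], [-1.05, 1.87], [-1.09, 1.28], [-1.99, 2.15], [-1.42, 1.44], [-3.14, 3.14]. Speed limits (rad/s): [2.79, 2.79, 3.14, 3.14, 3.14, 3.14].

### API

Orientations are given as a unit quaternion [w, x, y, z].
In Python, from plant import ctrl gives the robot as it stands.
- The arm moves only by the shell command python3 -m inch 'ROWS' [FORCE]. ROWS is JSON, a list of rows, each a list of 3 entries, a list of its own where there are three numbers: the shift along the tool's x, y, z in mm, then the turn, a rotation vector about the tool's x, y, z in degrees, then the closure, from 0 (fully open) to 1 (shut). A call has 1 to 5 rows; each row shifts and turns the commanded pose from where the row before left it, along the tool's axes as they then stand; what a row does not reach is not made up. A row lasts 1/8 s, in which the tool goes at most 62.5 mm and 10.7 degrees, less where a joint would pass 70% of its speed; a pose out of reach is approached as far as the arm can. A call with a gripper value outside its range is refused whole. The fingers move at their own pace and stop on an object; FORCE is the grip in N (left out, the last holds). Time passes only in rows, so rows that do not move let the fingers close. It gives the time, the measured TCP pose, the force and the opening at its end, in the units of the state.
- ctrl.read_state(): the state, without advancing time (a new reading comes with each control period).
- ctrl.capture(name): name is "side" or "top" or "wrist"; returns the picture (420x560x3 uint8, blue, green, red); there is no depth.
- ctrl.get_calibration(name): a dict with "intrinsics" (3x3 intrinsics, pixels), "k1" (the pictures are not rectified: a ray, as slopes to the right and down, at radius r is drawn at 1 + k1 r^2 times it, then the intrinsics apply), "T" (4x4, takes a point from camera to world coordinates). Camera axes: x right, y up, looking along -z (the intrinsics and any distortion apply to the point x, -y, -z); pixel columns grow to the right and rows downward; lengths in m; the calibration is good to about 2 mm. A picture is of the moment at which its call begins: read the wrist's pose just before it. get_calibration takes no time and is no camera call; for the wrist camera it gives the pose at the moment of the call.
- ctrl.finish_job(): hands the job in, once; it reports no verdict.
Trained networks look in the newest picture that a camera, given by its name, has taken for a name from the list of things; names that differ only in an ending like _2 or _b are one class to them, and where a whole thing is asked for, a point or a joint stands for the part that bears it (a point fixed in the world has none). Each returns a list of dicts, best first, with "p" (0 to 1); they miss things now and then, are a little off and sometimes report something else, mostly with a low value. They report only what shows in the picture. A call takes as long as a camera call. They do not tell look-alikes from the thing itself.
- ctrl.spot_in(camera, name): "rect" ([left, top, width, height] in pixels, round what is visible of it).
- ctrl.silhouettes(camera, name): "mask" (420x560 bool, what is visible of it) and "rect" ([left, top, width, height] in pixels, round what is visible of it).
The state is a dict: "clock": time; "joints": joint angles; "joint_velocities": joint speeds; "effort": joint torques, N m; "ee_pos": TCP position; "eef_rot": TCP orientation; "force": force on the tool from outside, world axes, zero at the start; "ft_torque": the same for the moment, N m; "gripper_width": finger opening in m.
Only numpy, scipy, OpenCV 4.12 (cv2) and the standard library are available. Lean on these libraries where they do the work, as an engineer would, in place of code of your own. Each camera call takes 0.05 s, during which the arm holds its last target. There are 200 camera calls.

## Working session

There is one attempt and no reset: what is moved stays moved. The work goes in short steps, Python scripts to look and compute and a shell command to move; the robot and the scene stay as the last step left them, time stands still between calls to the robot, and variables do not carry over. Pictures are saved under pics/ and viewed, about 8 in all and at most 12, crops included, and the job is handed in when it is done.

```bash
ls; mkdir -p pics; cat > h.py <<'E'
import numpy as np, cv2
from plant import ctrl
def px2w(cam,uv,z,cal=None):
    c=cal or ctrl.get_calibration(cam);K=np.array(c["intrinsics"]);T=np.array(c["T"])
    d=np.array([(uv[0]-K[0,2])/K[0,0],(uv[1]-K[1,2])/K[1,1]]);s=d.copy()
    for _ in range(20): s=d/(1+c["k1"]*(s@s))
    r=T[:3,:3]@np.array([s[0],-s[1],-1]);o=T[:3,3]
    return o+r*(z-o[2])/r[2]
def w2px(cam,p,cal=None):
    c=cal or ctrl.get_calibration(cam);K=np.array(c["intrinsics"]);T=np.array(c["T"])
    q=T[:3,:3].T@(np.array(p)-T[:3,3]);s=np.array([q[0],-q[1]])/-q[2]
    s=s*(1+c["k1"]*(s@s));return np.array([K[0,0]*s[0]+K[0,2],K[1,1]*s[1]+K[1,2]])
E
python3 - <<'E'
from h import *
for n in("top","side"):
    im=ctrl.capture(n);cv2.imwrite(f"pics/{n}0.png",im)
    print(n,np.round(ctrl.get_calibration(n)["T"],3).tolist())
    for o in("air_unit","lever_cap","jar_gold","tape_cream","marker_white","cup_green"):
        r=ctrl.spot_in(n,o)
        print(o,[(np.round(d["rect"]).tolist(),round(d["p"],2)) for d in r[:3]])
s=ctrl.read_state();print(s)
E
```

```text
pics
top [[-0.004, 0.986, -0.165, 0.447], [-1.0, -0.006, -0.014, -0.016], [-0.015, 0.164, 0.986, 0.911], [0.0, 0.0, 0.0, 1.0]]
air_unit [([340.0, 123.0, 97.0, 49.0], 0.85), ([235.0, 215.0, 100.0, 44.0], 0.68), ([203.0, 246.0, 21.0, 24.0], 0.19)]
lever_cap [([403.0, 127.0, 8.0, 15.0], 0.54), ([288.0, 224.0, 6.0, 24.0], 0.46)]
jar_gold [([347.0, 217.0, 29.0, 28.0], 0.7), ([287.0, 230.0, 7.0, 16.0], 0.7)]
tape_cream [([262.0, 176.0, 38.0, 33.0], 0.84)]
marker_white [([274.0, 273.0, 61.0, 14.0], 0.87), ([204.0, 248.0, 20.0, 24.0], 0.51)]
cup_green [([200.0, 248.0, 24.0, 24.0], 0.64)]
side [[1.0, 0.024, -0.005, 0.567], [-0.019, 0.615, -0.788, -0.941], [-0.016, 0.788, 0.615, 0.817], [0.0, 0.0, 0.0, 1.0]]
air_unit [([244.0, 206.0, 40.0, 60.0], 0.97), ([330.0, 260.0, 58.0, 79.0], 0.93)]
lever_cap [([355.0, 280.0, 16.0, 19.0], 0.61), ([251.0, 209.0, 18.0, 17.0], 0.55)]
jar_gold [([257.0, 264.0, 25.0, 31.0], 0.66), ([253.0, 206.0, 14.0, 18.0], 0.65)]
tape_cream [([286.0, 219.0, 33.0, 25.0], 0.9)]
marker_white [([227.0, 226.0, 7.0, 40.0], 0.42)]
cup_green [([241.0, 186.0, 14.0, 19.0], 0.78)]
{'clock': 0.7, 'joints': array([-1.18003344e+00,  2.40538970e-01,  5.01062298e-03,  1.33517014e+00,
        2.88111408e-05,  1.57081663e+00]), 'joint_velocities': array([ 5.51709312e-04,  1.59190737e-05, -1.16323151e-03,  1.10000854e-03,
       -1.20096493e-03,  3.29906090e-04]), 'effort': array([-6.45740129e-04, -3.72078395e+01,  2.52641577e+01,  9.41753642e-04,
        2.06813843e-05, -1.69346148e-06]), 'ee_pos': array([ 0.19046042, -0.46232056,  0.25034104]), 'eef_rot': array([4.51935314e-05, 9.80975657e-01, 1.94130777e-01, 2.36295556e-05]), 'force': array([-0.02392524,  0.10623628, -0.5528915 ]), 'ft_torque': array([ 0.063775  , -0.07888421, -0.00161814]), 'gripper_width': 0.08503981724834749}
```

```bash
python3 - <<'E'
import cv2
a=cv2.imread("pics/top0.png")[100:310,180:460];cv2.imwrite("pics/t1.png",cv2.resize(a,None,fx=2.85,fy=2.85,interpolation=2))
E
```

```text
(no output)
```

View pics/t1.png

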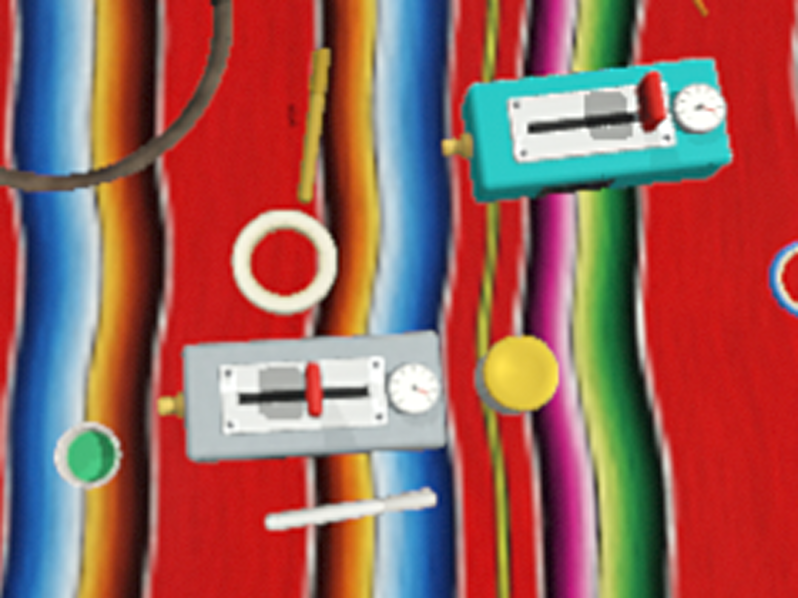

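The top view shows the grey unit at crop (185–445, 335–460). Its gauge is on the right (crop 413,387), which is world −y, the nipple is on the left, and the red cap is at crop (315,389). The turquoise look-alike is farther away, at upper right. Next I'll turn these into world positions.

```bash
python3 - <<'E'
from h import *
f=lambda u,v:(180+u/2.85,100+v/2.85)
for n,u,v,z in [("gauge",413,387,.063),("capTop",314,389,.105),("capTop.088",314,389,.088),("c1",184,348,.055),("c2",437,332,.055),("c3",445,448,.055),("c4",189,461,.055),("slotL",238,400,.0575),("slotR",368,391,.0575),("tape",284,261,.009),("jar",520,373,.05),("cup",89,455,.039),("mk1",268,522,.007),("mk2",434,497,.007)]:
    print(n,np.round(px2w("top",f(u,v),z),4))
for n in("top","side"):
    ctrl.capture(n)
    for d in ctrl.silhouettes(n,"lever_cap")[:3]:
        v,u=np.nonzero(d["mask"]);m=(u.mean(),v.mean());print(n,d["rect"],round(d["p"],2),len(u),m,px2w(n,m,.088))
    im=ctrl.capture(n); 
E
```

```text
gauge [ 0.5354 -0.104   0.063 ]
capTop [ 0.5299 -0.0279  0.105 ]
capTop.088 [ 0.5316 -0.0282  0.088 ]
c1 [0.5675 0.072  0.055 ]
c2 [ 0.5789 -0.1244  0.055 ]
c3 [ 0.4895 -0.128   0.055 ]
c4 [0.4804 0.0672 0.055 ]
slotL [0.5266 0.0298 0.0575]
slotR [ 0.533  -0.07    0.0575]
tape [ 0.6462 -0.0054  0.009 ]
jar [ 0.5472 -0.1881  0.05  ]
cup [0.4861 0.1467 0.039 ]
mk1 [0.4337 0.0082 0.007 ]
mk2 [ 0.453  -0.1244  0.007 ]
top [400.4, 127.0, 13.6, 18.5] 0.73 199 (np.float64(407.53768844221105), np.float64(135.5427135678392)) [ 0.75180332 -0.28612682  0.088     ]
side [251.0, 208.7, 17.1, 16.9] 0.6 227 (np.float64(260.86343612334804), np.float64(215.4229074889868)) [ 0.53228199 -0.0250216   0.088     ]
side [353.5, 279.8, 19.3, 19.9] 0.55 266 (np.float64(361.8496240601504), np.float64(288.5676691729323)) [ 0.75147866 -0.28567255  0.088     ]
```

```bash
python3 -m inch '[[[0,0,0],[0,0,-10],1],[[0,0,0],[0,0,-10],1],[[0,0,0],[0,0,-10],1],[[0,0,0],[0,0,-10],1],[[0,0,0],[0,0,-10],1]]' 40; python3 -m inch '[[[0,0,0],[0,0,-10],1],[[0,0,0],[0,0,-10],1],[[0,0,0],[0,0,-0.8],1]]'
cat >> h.py <<'E'
C=np.array([.530,-.028]);YAW=np.radians(3.2)
def pose(u=None):
    from scipy.spatial.transform import Rotation as R
    s=ctrl.read_state();q=s["eef_rot"];r=R.from_quat([q[1],q[2],q[3],q[0]]).as_matrix()
    p=s["ee_pos"];d=p[:2]-C;c,n=np.cos(YAW),np.sin(YAW)
    print("t",round(s["clock"],2),"tcp",np.round(p,4),"unit xy mm",np.round([1e3*(c*d[0]+n*d[1]),1e3*(-n*d[0]+c*d[1])],1),"F",np.round(s["force"],2),"w",round(s["gripper_width"],4))
    if u is not None:
        t=np.array([C[0]+(c*u[0]-n*u[1])/1e3,C[1]+(n*u[0]+c*u[1])/1e3,u[2]/1e3]);print("tool shift mm",np.round(r.T@(t-p)*1e3,1),"xaxis",np.round(np.degrees(np.arctan2(r[1,0],r[0,0])),2),"z",np.round(r[:,2],3))
E
python3 -c "
from h import *;pose([0,45,250])"
```

```text
clock: 1.62
ee_pos: [0.1905, -0.4623, 0.2503]
eef_rot: [0.0, 0.805, 0.593, 0.0]
force: [1.3, -0.7, -0.8]
gripper_width: -0.0002
clock: 2.0
ee_pos: [0.1905, -0.4623, 0.2503]
eef_rot: [0.0, 0.688, 0.726, 0.0]
force: [0.2, 1.0, -0.1]
gripper_width: -0.0003
t 2.0 tcp [ 0.1905 -0.4623  0.2503] unit xy mm [-363.2 -414.7] F [ 0.18  0.97 -0.1 ] w -0.0003
tool shift mm [4.602e+02 3.626e+02 3.000e-01] xaxis 93.12 z [ 0. -0. -1.]
```

```bash
python3 -m inch '[[[38,30,0],[0,0,0],1],[[38,30,0],[0,0,0],1],[[38,30,0],[0,0,0],1],[[38,30,0],[0,0,0],1],[[38,30,0],[0,0,0],1]]' >/dev/null; python3 -m inch '[[[38,30,0],[0,0,0],1],[[38,30,0],[0,0,0],1],[[38,30,0],[0,0,0],1],[[38,30,0],[0,0,0],1],[[38,30,0],[0,0,0],1]]'>/dev/null;  python3 -m inch '[[[40,30,0],[0,0,0],1],[[40,30,0],[0,0,0],1],[[0,0,0],[0,0,0],1]]'
python3 - <<'E'
from h import *
pose([0,45,250])
cal=ctrl.get_calibration("wrist");im=ctrl.capture("wrist");cv2.imwrite("pics/w0.png",im)
import pickle;pickle.dump(cal,open("w0.pkl","wb"));print(np.round(cal["T"],3).tolist())
E
```

```text
clock: 3.62
ee_pos: [0.5257, 0.0198, 0.2497]
eef_rot: [-0.0, 0.686, 0.727, 0.0]
force: [-0.1, -0.1, 0.8]
gripper_width: 0.0002
t 3.62 tcp [0.5257 0.0198 0.2497] unit xy mm [-1.6 47.9] F [-0.09 -0.15  0.78] w 0.0002
tool shift mm [-2.9  1.6 -0.3] xaxis 93.32 z [ 0.  0. -1.]
[[0.998, -0.056, -0.016, 0.522], [0.058, 0.961, 0.272, 0.089], [0.0, -0.272, 0.962, 0.374], [0.0, 0.0, 0.0, 1.0]]
```

View pics/w0.png

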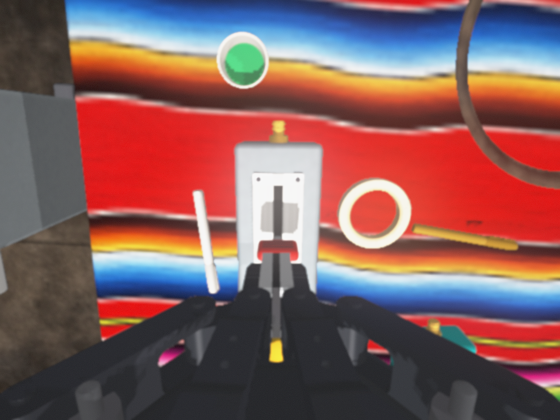

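The wrist view shows the unit's outlet end, with deck corners near (236,146) and (321,146). The red cap is at (258–299, 241–259) and the closed fingertips are just below it in the picture. I'll check these against the pose estimate.

```bash
python3 - <<'E'
from h import *
import pickle
cal=pickle.load(open("w0.pkl","rb"));im=cv2.imread("pics/w0.png").astype(int)
def U(p):
    d=p[:2]-C;c,n=np.cos(YAW),np.sin(YAW);return np.round([1e3*(c*d[0]+n*d[1]),1e3*(-n*d[0]+c*d[1])],1)
m=(im[...,2]>90)&(im[...,1]<70)&(im[...,0]<80);m[:225]=0;m[265:]=0;m[:,:252]=0;m[:,305:]=0
v,u=np.nonzero(m);print(u.min(),u.max(),v.min(),v.max(),[(r,int(m[r].sum())) for r in range(236,262)])
for n,a,z in [("cL",(236,146),.055),("cR",(321,146),.055),("capTopL",(258,241),.105),("capTopR",(299,241),.105),("slot far",(278,186),.0575),("brass tip",(279,122),.03)]:
    print(n,U(px2w("wrist",a,z,cal)))
print(u.mean(),[U(px2w("wrist",(u.mean(),r),.105,cal)) for r in(v.min(),v.min()+6)], "bottom edge@.071 front:",[w2px("wrist",[*C,z],cal) for z in(.105,.071)])
b=im[100:300,225:335].astype(np.uint8);cv2.imwrite("pics/w1.png",cv2.resize(b,None,fx=3,fy=3,interpolation=2))
E
```

```text
260 260 250 250 [(236, 0), (237, 0), (238, 0), (239, 0), (240, 0), (241, 0), (242, 0), (243, 0), (244, 0), (245, 0), (246, 0), (247, 0), (248, 0), (249, 0), (250, 1), (251, 0), (252, 0), (253, 0), (254, 0), (255, 0), (256, 0), (257, 0), (258, 0), (259, 0), (260, 0), (261, 0)]
cL [-41.1  97.4]
cR [43.8 97.6]
capTopL [-17.4  15.3]
capTopR [20.1 15.4]
slot far [ 1.  57.5]
brass tip [  2.  120.8]
260.0 [array([-15.7,   6.4]), array([-15.8,   0.5])] bottom edge@.071 front: [array([276.99144904, 256.49640113]), array([276.85379352, 243.27512181])]
```

View pics/w1.png

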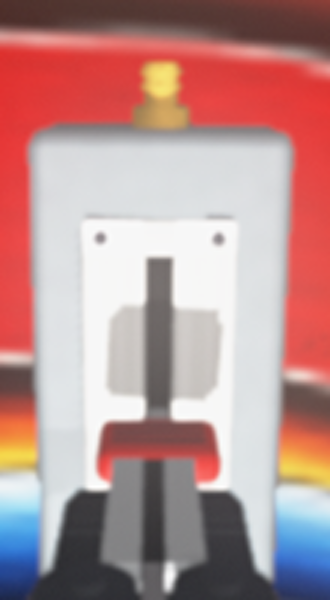

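The cap front face is at unit y ≈ +6 mm, so the cap centre is at y ≈ 0 and the lever starts in the 0.030 notch. I'll come down on its outlet side.

```bash
python3 -m inch '[[[0,2,50],[0,0,0],1],[[0,0,50],[0,0,0],1],[[0,0,51],[0,0,0],1],[[0,0,0],[0,0,0],1]]'; python3 -c "
from h import *;pose([0.5,17,99])"; python3 -m inch '[[[-10,0,0],[0,0,0],1],[[-12,0,0],[0,0,0],1],[[0,0,0],[0,0,0],1]]'; python3 -c "
from h import *;pose([0.5,17,99])"
```

```text
clock: 4.18
ee_pos: [0.5219, 0.0159, 0.0959]
eef_rot: [-0.003, 0.688, 0.726, -0.004]
force: [-0.9, 0.7, 1.2]
gripper_width: 0.0004
t 4.17 tcp [0.5219 0.0159 0.0959] unit xy mm [-5.6 44.3] F [-0.93  0.68  1.17] w 0.0004
tool shift mm [-27.2   6.2  -3.2] xaxis 93.03 z [-0.01  -0.001 -1.   ]
clock: 4.55
ee_pos: [0.529, -0.0062, 0.1013]
eef_rot: [0.001, 0.688, 0.726, 0.001]
force: [0.1, -0.7, 0.8]
gripper_width: -0.0
t 4.55 tcp [ 0.529  -0.0062  0.1013] unit xy mm [ 0.2 21.8] F [ 0.09 -0.66  0.8 ] w -0.0
tool shift mm [-4.8  0.3  2.3] xaxis 93.06 z [ 0.004 -0.    -1.   ]
```

```bash
for i in 1; do python3 -m inch '[[[-3,0,0],[0,0,0],1],[[-2,0,0],[0,0,0],1],[[-2,0,0],[0,0,0],1]]'; python3 -c "
from h import *;pose()"; python3 -m inch '[[[-3,0,0],[0,0,0],1],[[-3,0,0],[0,0,0],1]]'; python3 -c "
from h import *;pose()"; python3 -m inch '[[[-4,0,0],[0,0,0],1],[[-4,0,0],[0,0,0],1]]'; python3 -c "
from h import *;pose()"; python3 -m inch '[[[-4,0,0],[0,0,0],1],[[-4,0,0],[0,0,0],1],[[0,0,0],[0,0,0],1]]'; python3 -c "
from h import *;pose()";done | grep unit
```

```text
t 4.92 tcp [ 0.5279 -0.0109  0.0995] unit xy mm [-1.1 17.2] F [-1.28  4.23  1.98] w -0.0001
t 5.17 tcp [ 0.5283 -0.0178  0.0994] unit xy mm [-1.1 10.3] F [-0.95  1.07  1.17] w -0.0001
t 5.42 tcp [ 0.5286 -0.026   0.0991] unit xy mm [-1.3  2.1] F [-0.82  4.96  1.21] w 0.0003
t 5.8 tcp [ 0.5292 -0.0348  0.0992] unit xy mm [-1.2 -6.7] F [-0.63 -0.76 -0.41] w 0.0001
```

```bash
(python3 -m inch '[[[-3,0,0],[0,0,0],1],[[-2,0,0],[0,0,0],1],[[0,0,0],[0,0,0],1]]'; python3 -c "
from h import *;pose()"; python3 -m inch '[[[-1,0,0],[0,0,0],1],[[0,0,0],[0,0,0],1]]'; python3 -c "
from h import *;pose()"; python3 -m inch '[[[-1,0,0],[0,0,0],1],[[0,0,0],[0,0,0],1]]'; python3 -c "
from h import *;pose()";  python3 -m inch '[[[-1,0,0],[0,0,0],1],[[0,0,0],[0,0,0],1]]'; python3 -c "
from h import *;pose()")| grep unit
```

```text
t 6.17 tcp [ 0.5295 -0.0391  0.0994] unit xy mm [ -1.2 -11. ] F [ 0.35 -0.82 -1.  ] w -0.0001
t 6.42 tcp [ 0.5295 -0.0398  0.0993] unit xy mm [ -1.2 -11.8] F [ 0.9   0.04 -0.69] w 0.0002
t 6.67 tcp [ 0.5295 -0.0403  0.0993] unit xy mm [ -1.2 -12.2] F [0.12 2.21 0.82] w -0.0001
t 6.92 tcp [ 0.5295 -0.0404  0.0994] unit xy mm [ -1.2 -12.3] F [-0.35  5.16  0.65] w -0.0
```

```bash
(python3 -m inch '[[[-2,0,0],[0,0,0],1],[[0,0,0],[0,0,0],1]]'; python3 -c "
from h import *;pose()"; python3 -m inch '[[[-1,0,0],[0,0,0],1],[[0,0,0],[0,0,0],1]]'; python3 -c "
from h import *;pose()")| grep unit
python3 -m inch '[[[8,0,0],[0,0,0],1],[[10,0,-15],[0,0,0],1],[[0,0,-30],[0,0,0],1],[[0,0,-30],[0,0,0],1],[[0,0,0],[0,0,0],1]]'; python3 - <<'E'
from h import *
pose([0.5,-100,170])
im=ctrl.capture("top");cv2.imwrite("pics/t2.png",cv2.resize(im[190:280,200:400],None,fx=4,fy=4,interpolation=2))
E
```

```text
t 7.17 tcp [ 0.5295 -0.0405  0.0994] unit xy mm [ -1.2 -12.5] F [-1.43 10.17  1.26] w 0.0
t 7.42 tcp [ 0.5295 -0.0406  0.0994] unit xy mm [ -1.2 -12.6] F [-0.98 12.82  2.91] w 0.0001
clock: 8.05
ee_pos: [0.5311, -0.027, 0.1781]
eef_rot: [0.003, 0.687, 0.726, 0.002]
force: [0.7, -0.1, 0.2]
gripper_width: 0.0001
t 8.05 tcp [ 0.5311 -0.027   0.1781] unit xy mm [1.1 0.9] F [ 0.73 -0.14  0.24] w 0.0001
tool shift mm [-100.9   -0.6    8.2] xaxis 93.18 z [ 0.007 -0.001 -1.   ]
```

View pics/t2.png

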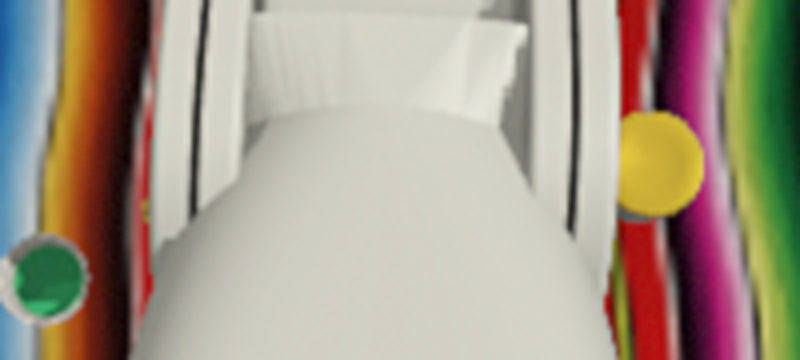

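The arm hides the lever from the top camera, but the force signature is clear. The lever had moved 30 mm from first contact, and then the pose stopped changing while the force rose to 13 N, so it is at the hard stop. I'll cross over the cap to the gauge side.

```bash
python3 -m inch '[[[-20,0,0],[0,0,0],1],[[-24,0,0],[0,0,0],1],[[-20,0,0],[0,0,0],1],[[0,0,0],[0,0,0],1]]' >/dev/null;python3 -m inch '[[[0,0,25],[0,0,0],1],[[0,0,30],[0,0,0],1],[[0,0,18],[0,0,0],1],[[0,0,4],[0,0,0],1],[[0,0,0],[0,0,0],1]]'; python3 -c "
from h import *;pose([0.5,-46.5,99])"
python3 - <<'E'
from h import *
im=ctrl.capture("wrist");cv2.imwrite("pics/w2.png",im[:340,100:460])
E
```

```text
clock: 9.22
ee_pos: [0.5324, -0.0905, 0.0974]
eef_rot: [-0.0, 0.687, 0.727, -0.0]
force: [0.4, 0.3, 1.5]
gripper_width: -0.0
t 9.22 tcp [ 0.5324 -0.0905  0.0974] unit xy mm [ -1.1 -62.6] F [0.41 0.31 1.53] w -0.0
tool shift mm [16.1  1.6 -1.6] xaxis 93.2 z [-0.  0. -1.]
```

View pics/w2.png

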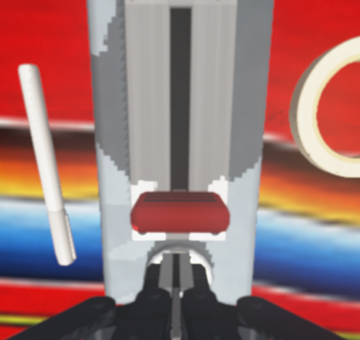

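The picture shows the cap at the gauge end of the slot with the closed fingers behind it, between cap and gauge. I'll push toward the outlet in small steps and read the force.

```bash
(python3 -m inch '[[[7,1,0],[0,0,0],1],[[6,0,-1],[0,0,0],1],[[0,0,0],[0,0,0],1]]';python3 -c "
from h import *;pose()"; python3 -m inch '[[[2,0,0],[0,0,0],1],[[1,0,0],[0,0,0],1],[[0,0,0],[0,0,0],1]]';python3 -c "
from h import *;pose()"; python3 -m inch '[[[1,0,0],[0,0,0],1],[[1,0,0],[0,0,0],1]]';python3 -c "
from h import *;pose()"; python3 -m inch '[[[1,0,0],[0,0,0],1],[[1,0,0],[0,0,0],1]]';python3 -c "
from h import *;pose()"; python3 -m inch '[[[1,0,0],[0,0,0],1],[[1,0,0],[0,0,0],1]]';python3 -c "
from h import *;pose()"; python3 -m inch '[[[1,0,0],[0,0,0],1],[[1,0,0],[0,0,0],1]]';python3 -c "
from h import *;pose()")|grep unit
```

```text
t 9.65 tcp [ 0.5328 -0.077   0.0988] unit xy mm [  0.1 -49.1] F [0.26 0.01 0.34] w 0.0003
t 10.03 tcp [ 0.5324 -0.0747  0.0983] unit xy mm [ -0.2 -46.7] F [ 0.22 -0.45  0.52] w -0.0003
t 10.28 tcp [ 0.5323 -0.0735  0.0983] unit xy mm [ -0.2 -45.6] F [-0.02 -3.57  0.47] w -0.0005
t 10.53 tcp [ 0.5322 -0.071   0.0983] unit xy mm [ -0.2 -43. ] F [ 0.27 -2.73 -1.09] w -0.0001
t 10.78 tcp [ 0.5321 -0.0683  0.0983] unit xy mm [ -0.2 -40.3] F [ 0.58 -1.47  0.04] w 0.0002
t 11.03 tcp [ 0.532  -0.0662  0.0983] unit xy mm [ -0.2 -38.2] F [-0.3  -0.68 -1.19] w -0.0
```

```bash
(python3 -m inch '[[[1,0,0],[0,0,0],1],[[2,0,0],[0,0,0],1]]';python3 -c "
from h import *;pose()"; python3 -m inch '[[[2,0,0],[0,0,0],1],[[1,0,0],[0,0,0],1]]';python3 -c "
from h import *;pose()"; python3 -m inch '[[[1,0,0],[0,0,0],1],[[1,0,0],[0,0,0],1]]';python3 -c "
from h import *;pose()"; python3 -m inch '[[[1,0,0],[0,0,0],1],[[1,0,0],[0,0,0],1]]';python3 -c "
from h import *;pose()"; python3 -m inch '[[[1,0,0],[0,0,0],1],[[1,0,0],[0,0,0],1]]';python3 -c "
from h import *;pose()"; python3 -m inch '[[[1,0,0],[0,0,0],1],[[1,0,0],[0,0,0],1]]';python3 -c "
from h import *;pose()"; python3 -m inch '[[[1,0,0],[0,0,0],1],[[1,0,0],[0,0,0],1]]';python3 -c "
from h import *;pose()")|grep unit
```

```text
t 11.28 tcp [ 0.5318 -0.0633  0.0984] unit xy mm [ -0.2 -35.4] F [ 0.32  0.36 -0.04] w 0.0001
t 11.53 tcp [ 0.5316 -0.0604  0.0983] unit xy mm [ -0.2 -32.5] F [-1.04  0.46 -0.  ] w -0.0002
t 11.78 tcp [ 0.5315 -0.0589  0.0983] unit xy mm [ -0.2 -31. ] F [ 0.15 -1.61 -0.3 ] w 0.0001
t 12.03 tcp [ 0.5315 -0.0575  0.0983] unit xy mm [ -0.2 -29.5] F [-0.47 -2.8   0.1 ] w 0.0003
t 12.28 tcp [ 0.5313 -0.0546  0.0983] unit xy mm [ -0.2 -26.6] F [ 0.08 -1.72 -0.17] w -0.0001
t 12.53 tcp [ 0.5312 -0.0522  0.0983] unit xy mm [ -0.2 -24.2] F [ 0.48 -1.6   0.13] w -0.0
t 12.78 tcp [ 0.5311 -0.0502  0.0983] unit xy mm [ -0.2 -22.2] F [-0.11 -0.19 -0.2 ] w 0.0002
```

```bash
(python3 -m inch '[[[2,0,0],[0,0,0],1],[[2,0,0],[0,0,0],1]]';python3 -c "
from h import *;pose()"; python3 -m inch '[[[1,0,0],[0,0,0],1],[[1,0,0],[0,0,0],1]]';python3 -c "
from h import *;pose()"; python3 -m inch '[[[1,0,0],[0,0,0],1],[[1,0,0],[0,0,0],1]]';python3 -c "
from h import *;pose()"; python3 -m inch '[[[1,0,0],[0,0,0],1],[[1,0,0],[0,0,0],1]]';python3 -c "
from h import *;pose()"; python3 -m inch '[[[1,0,0],[0,0,0],1],[[1,0,0],[0,0,0],1]]';python3 -c "
from h import *;pose()"; python3 -m inch '[[[1,0,0],[0,0,0],1],[[1,0,0],[0,0,0],1]]';python3 -c "
from h import *;pose()")|grep unit
```

```text
t 13.03 tcp [ 0.5307 -0.0464  0.0982] unit xy mm [ -0.3 -18.4] F [ 0.11 -0.27  0.72] w -0.0
t 13.28 tcp [ 0.5307 -0.0446  0.0983] unit xy mm [ -0.2 -16.6] F [0.42 0.4  0.45] w -0.0001
t 13.53 tcp [ 0.5307 -0.0436  0.0983] unit xy mm [ -0.2 -15.6] F [-0.4  -3.97 -0.74] w 0.0006
t 13.78 tcp [ 0.5305 -0.041   0.0983] unit xy mm [ -0.2 -13. ] F [ 0.5  -2.71 -0.27] w -0.0002
t 14.03 tcp [ 0.5304 -0.0383  0.0983] unit xy mm [ -0.2 -10.3] F [-0.7  -1.84 -0.59] w -0.0
t 14.28 tcp [ 0.5303 -0.0362  0.0983] unit xy mm [-0.2 -8.2] F [ 0.16 -0.76 -0.72] w -0.0004
```

```bash
(python3 -m inch '[[[1,0,0],[0,0,0],1],[[1,0,0],[0,0,0],1],[[0,0,0],[0,0,0],1]]';python3 -c "
from h import *;pose()"; python3 -m inch '[[[-10,0,0],[0,0,0],1],[[-10,0,0],[0,0,0],1],[[0,0,0],[0,0,0],1]]';python3 -c "
from h import *;pose()")|grep unit
python3 -m inch '[[[0,0,-15],[0,0,0],1],[[0,0,-30],[0,0,0],1],[[0,0,-30],[0,0,0],1],[[0,0,-40],[0,0,0],1],[[0,0,-30],[0,0,0],1]]' >/dev/null
python3 -m inch '[[[-20,-30,0],[0,0,0],1],[[-20,-35,0],[0,0,0],1],[[-20,-35,0],[0,0,0],1],[[-20,-35,0],[0,0,0],1],[[-20,-35,0],[0,0,0],1]]'
python3 -m inch '[[[-30,-15,0],[0,0,0],1],[[-30,-10,0],[0,0,0],1],[[-30,-10,0],[0,0,0],1],[[-30,0,0],[0,0,0],1],[[0,0,0],[0,0,0],1]]'
python3 - <<'E'
from h import *
im=ctrl.capture("top");cv2.imwrite("pics/t3.png",cv2.resize(im[100:310,180:460],None,fx=2.85,fy=2.85,interpolation=2))
E
```

```text
t 14.65 tcp [ 0.5301 -0.0345  0.0983] unit xy mm [-0.2 -6.5] F [-0.49 -0.16  1.16] w -0.0
t 15.03 tcp [ 0.5314 -0.0558  0.0983] unit xy mm [ -0.2 -27.9] F [ 0.69 -0.23 -0.66] w 0.0003
clock: 16.27
ee_pos: [0.3662, -0.1644, 0.2445]
eef_rot: [0.001, 0.687, 0.727, 0.0]
force: [0.6, -0.8, -0.2]
gripper_width: 0.0001
clock: 16.9
ee_pos: [0.339, -0.2873, 0.2443]
eef_rot: [0.001, 0.688, 0.726, 0.0]
force: [-0.7, 0.0, -0.7]
gripper_width: -0.0
```

View pics/t3.png

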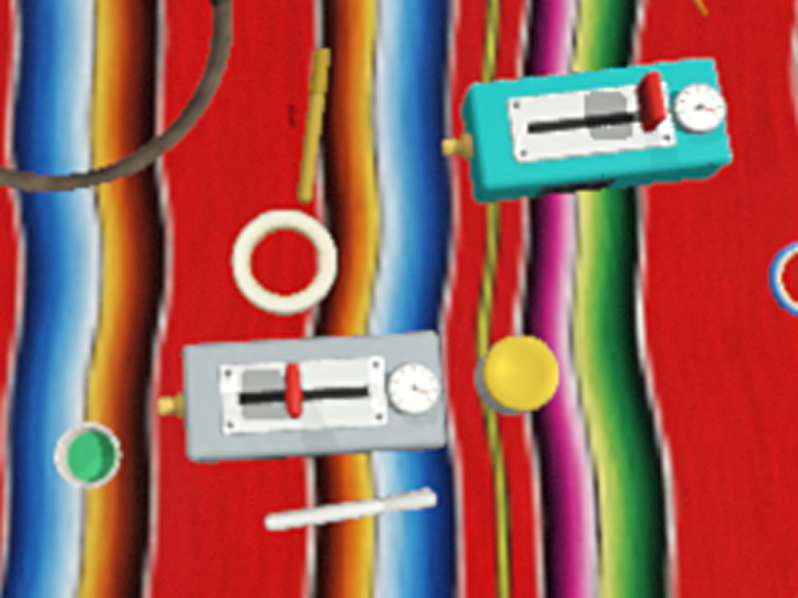

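The jar, tape, marker, cup and turquoise unit all look unmoved. The cap has gone from crop x 314 to 293. I'll measure that shift once, then hand in.

```bash
python3 - <<'E'
from h import *
def U(p):
    d=p[:2]-C;c,n=np.cos(YAW),np.sin(YAW);return np.round([1e3*(c*d[0]+n*d[1]),1e3*(-n*d[0]+c*d[1])],1)
for f in("t1","t3"):
    im=cv2.imread(f"pics/{f}.png").astype(int)[365:415,225:380]
    w=np.clip(im[...,2]-np.maximum(im[...,0],im[...,1])-40,0,None);v,u=np.mgrid[365:415,225:380]
    a=((w*u).sum()/w.sum(),(w*v).sum()/w.sum());p=U(px2w("top",(180+a[0]/2.85,100+a[1]/2.85),.1));print(f,np.round(a,1),p,"travel",p[1]+30)
pose();ctrl.finish_job()
E
```

```text
t1 [313.7 389.5] [0.  0.2] travel 30.2
t3 [293.2 390.1] [ 0.5 15.2] travel 45.2
t 16.95 tcp [ 0.3388 -0.2861  0.244 ] unit xy mm [-205.3 -247. ] F [0.43 1.61 0.18] w 0.0001
the job is handed in; nothing more can be done
```

The red lever on the grey air unit is resting in the third notch from the stop, and I handed the job in at about 17 s of the 48 s allowed.

- **Push to the stop:** I pushed with closed fingertips toward the gauge. At the stop the tool no longer moved while the force rose to about 13 N.
- **Push back:** From the gauge side I counted three clicks. Force peaks came where notches 0, 15 and 30 mm should be, and each faded out at its ridge. The fingertips stopped about 2 mm past the third ridge, about 5 mm short of the third notch, and the lever snapped on by itself.
- **Final check:** The last top picture puts the lever at 45.2 mm of travel; the third notch is at 45 mm. The jar, tape, marker, cup and turquoise unit looked unmoved by eye. The arm was clear of everything.

One top picture, taken while the lever was at the stop, was blocked by the arm. A wrist picture from the gauge side then showed the cap at the gauge end. No check failed or disagreed.

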